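# Change the over-temperature limit of a block heater

### The job

Change the over-temperature limit on the block heater: swing the flat cover on its top deck sideways around its pivot screw, all the way to its stop, then use the flat screwdriver to turn the slotted selector in the uncovered port a quarter turn clockwise, fully to its stop. Put the screwdriver back upright in its hole in the tool stand and leave the cover open so that I can check the setting. Touch the selector only with the screwdriver and do not disturb the tip box, the tube rack or the bottle.

Things in the scene. Friction and masses are not known exactly. Their poses are not given: they have to be found in the camera images.
- heater: Block heater: light grey bench instrument, fixed, 320 x 220 mm, flat deck 95 mm above the bench. Origin: centre of its underside. x runs from its sloping front (display and keys, towards the robot) to its back, y to its left seen from the robot, z up. Aluminium blocks with small tubes at the back, from 39 mm behind the origin, stand 14 mm above the deck.
- cover_pivot (a point): Pivot screw of the cover, right of the middle of the heater's deck: the point on the deck surface on the vertical pivot axis, 12 mm in front of and 55 mm to the right of the heater's centre. The screw head stands 9 mm above the deck. Axes as the heater's.
- port (a point): Centre of the round port, 34 mm diameter, at the deck surface, 48 mm in front of the pivot screw (heater -x). Under the cover at the start. Floor 14 mm below the deck. Axes as the heater's.
- cover (a joint): Angle of the cover about the pivot screw, rad. 0 = closed, pointing to the heater's front over the port; grows clockwise seen from above, the free end swinging from the front to the heater's left (+y); stop at 1.65. Starts at 0 to 0.15. Stays where it is left; about 1 N at the knob moves it.
- cover_knob (a point): Middle of the upright knurled pull knob on the cover's free end: 16 mm diameter, 20 mm high, fixed to the cover, 82 mm from the pivot axis; this point is 13.5 mm above the deck, the knob's top 23.5 mm. The cover is a 3 mm aluminium plate, 0.5 mm above the deck, widest (44 mm) over the port. Axes turn with the cover: -x points from pivot to knob.
- selector (a joint): Angle of the slotted selector, rad. Starts at 0 to 0.2, grows clockwise seen from above, hard stop at 1.571. Slight friction (0.04 N m); stays where it is left.
- selector_slot (a point): Centre of the selector's top face: steel disc, 24 mm diameter, concentric in the port, top 2 mm below the deck. A straight slot runs right across it along this point's x (axes turn with the selector; at joint 0 they are the heater's): 5.2 mm wide, 9.5 mm deep, mouth bevelled to 9 mm over the top 4 mm. A blade at its bottom has about 0.3 rad of play each way.
- driver_handle (a point): Centre of the screwdriver's black hexagonal handle, 26 mm over flats, from 92 to 176 mm above the tip (this point: 132 mm). Starts upright in the stand. z points up from tip to handle; flats face +y and -y (others at 60 degrees); the blade is wide along x. A round guard, 31 mm diameter, 86 to 92 mm above the tip, rests on the stand; below it a 7 mm shaft. About 0.11 kg.
- stand_hole (a point): Centre of the mouth of the screwdriver's hole, on the flat top of the tool stand: grey block, fixed, 110 mm along its x, 60 mm along y, 95 mm high; hole 18 mm diameter, mouth bevelled 2 mm, through to the bench. A hex key stands 41 mm from the hole to either side along x, up to 42 mm above the top. With the screwdriver seated its handle centre is 46 mm above this point.
- screwdriver: The whole screwdriver, 177 mm long. Origin at the tip of its flat blade, which is 12 mm wide along x and 2 mm thick along y over the last 12 mm; axes as for driver_handle.
- tip_box: Bystander: pipette tip box, navy with red top, 122 x 84 mm, 63 mm high; origin at the centre of its underside. On the other side of the heater from the stand.
- tube_rack: Bystander: green rack with four blue-capped tubes, 80 x 150 mm, 120 mm high; origin at the centre of its underside.
- reagent_bottle: Bystander: glass bottle with blue cap, 70 mm diameter, 140 mm high; origin at the centre of its underside.
Things that resemble listed ones, but are neither listed nor needed, are in the scene too. What is shaped like the part that bears stand_hole but yellow is not meant.

How it is judged:
By the outcome, as a careful person would: the job done as asked, in the order asked, and still so for the second after the job is handed in, with the robot touching nothing.
It also fails if it takes over 72 s, if anything falls off the work surface, if the arm or the gripper's body presses on something with over 40 N, if the wrist force passes 120 N, or if a joint passes its speed limit or range.

### The arm

A 7-joint arm with a two-finger parallel gripper is mounted at the origin on the work surface. World frame = base frame: x ahead of the robot, y to its left, z up, the work surface at z = 0. Lengths are in mm, angles in rad, forces in N, time in s.
With the tool pointing down it reaches from about 350 to 775 mm from the base axis. Payload 3.1 kg.
Tool frame: the origin (TCP) lies midway between the tips of the shut fingers; the grasp point (between the pads) lies 19 mm behind it; z points along the fingers, y is the direction in which the jaws open and shut (so a half turn about z gives the same grasp; the last joint's range is limited). The gripper opens to 85 mm and grips with 20 to 120 N. Pads are 22 mm wide; open, the fingers measure 114 mm over their backs; the gripper's body (76 mm by 85 mm) begins 54 mm behind the grasp point. The pads swing forward as they close: fully open they stand 13 mm farther back than shut.
Start: joints at [1.291, 0.311, 0.014, 1.512, -0.004, 1.319, -0.027], TCP at [129.593, -534.531, 231.304] pointing down, gripper open.
Joint ranges: [-2.7, 2.7], [-0.3, 1.91], [-1.27, 1.3], [0.12, 2.57], [-1.44, 4.58], [0.2, 2.03], [-3.05, 3.05]. Speed limits (rad/s): [2.79, 2.79, 3.14, 3.14, 3.14, 3.14, 3.14].

### API

Orientations are given as a unit quaternion [x, y, z, w].
In Python, from plant import * gives the robot as it stands. The module is installed in compiled form; this text tells all that it offers.
- The arm moves only by the tool carry_out, never from a script. Its argument "plan" is a list of rows, each an object with "translation": the shift along the tool's x, y, z each as a share of 0.03 m, from -1 to 1, a list of three; "rot": the turn, a rotation vector about the tool's x, y, z each as a share of 6 degrees, from -1 to 1, a list of three; "fingers": the opening, from 0 (shut) to 1 (fully open). A call has 1 to 12 rows; each row shifts and turns the commanded pose from where the row before left it, along the tool's axes as they then stand; what a row does not reach is not made up. A row lasts 1/8 s, in which the tool goes at most 62.5 mm and 10.7 degrees, less where a joint would pass 70% of its speed; a pose out of reach is approached as far as the arm can. A call with a number of a shift or a turn outside -1 to 1 is refused whole. A call with a gripper value outside its range is refused whole. The fingers move at their own pace and stop on an object; "squeeze" is the grip in N (left out, the last holds). Time passes only in rows, so rows that do not move let the fingers close. It gives the time, the measured TCP pose, the force and the opening at its end, in the units of the state.
- sense(): the state, without advancing time (a new reading comes with each control period).
- camera(name): name is "scene" or "top" or "wrist"; returns a dict with "pixels" (400x640x3 uint8, blue, green, red), "fov_y" (degrees; the focal length in pixels is half the picture's height over the tangent of half this angle, whatever the lens; pixels are square), "cx", "cy" (the principal point, pixels), "dist" ([k1, k2, p1, p2, k3] as OpenCV has them; the pictures are not rectified), "eye" and "attitude" of the camera in the world; the wrist camera has in their place "hand_eye" (4x4, takes a point from camera to tool coordinates, whose origin is the TCP and whose axes are the flange's). Camera axes: x right, y down, z forward; pixel columns grow to the right and rows downward; lengths in mm; the calibration is good to about 2 mm. A picture is of the moment at which its call begins: read the wrist's pose just before it. There is no depth.
- hand_in(): hands the job in, once; it reports no verdict.
The state is a dict: "t": time; "q": joint angles; "joint_velocities": joint speeds; "effort": joint torques, N m; "position": TCP position; "orientation": TCP orientation; "contact_force": force on the tool from outside, world axes, zero at the start; "ft_torque": the same for the moment, N m; "grip_width": finger opening in mm.
Only numpy, scipy, OpenCV 4.12 (cv2) and the standard library are available. Lean on these libraries where they do the work, as an engineer would, in place of code of your own. Each camera call takes 0.05 s, during which the arm holds its last target. There are 200 camera calls.

## Working session

There is one attempt and no reset: what is moved stays moved. The work goes in short steps, Python scripts to look and compute and a tool call to move; the robot and the scene stay as the last step left them, time stands still between calls to the robot, and variables do not carry over. Pictures are saved under pics/ and viewed, about 8 in all and at most 12, crops included, and the job is handed in when it is done.

Besides the shell and the picture viewer there is one more tool, called after "Call:" as name([rows], argument=value, ...), one row to a line, values as JSON. carry_out: Moves the arm, as the interface text tells. Shift numbers are shares of 0.03 m and turn numbers shares of 6 degrees, none past 1 either way. Its arguments: {"type":"object","properties":{"plan":{"type":"array"},"squeeze":{"type":"number"}},"required":["plan"]}

```bash
mkdir -p pics; cat > h.py <<'E'
from plant import *
import numpy as np, cv2, json
from scipy.spatial.transform import Rotation as R
def K(c):
    f=200/np.tan(np.radians(c["fov_y"])/2); return np.array([[f,0,c["cx"]],[0,f,c["cy"]],[0,0,1.]])
def rot(a):
    a=np.array(a,float); return a if a.shape==(3,3) else R.from_quat(a).as_matrix()
def pose(c,s=None):
    if "hand_eye" in c:
        T=np.eye(4);T[:3,:3]=rot(s["orientation"]);T[:3,3]=s["position"];T=T@np.array(c["hand_eye"]);return T[:3,:3],T[:3,3]
    return rot(c["attitude"]),np.array(c["eye"],float)
def ray(c,px,s=None):
    u=cv2.undistortPoints(np.array(px,float).reshape(-1,1,2),K(c),np.array(c["dist"],float)).reshape(-1,2)
    Rm,e=pose(c,s); return e,np.c_[u,np.ones(len(u))]@Rm.T
def onz(c,px,z,s=None):
    e,d=ray(c,px,s); return e+d*((z-e[2])/d[:,2])[:,None]
def proj(c,P,s=None):
    Rm,e=pose(c,s); p=(np.array(P,float).reshape(-1,3)-e)@Rm
    return cv2.projectPoints(p,np.zeros(3),np.zeros(3),K(c),np.array(c["dist"],float))[0].reshape(-1,2)
def snap(n,f):
    s=sense(); c=camera(n); cv2.imwrite(f"pics/{f}.png",c["pixels"])
    np.save(f"pics/{f}.npy",{"c":c,"s":s},allow_pickle=True); return c,s
def load(f):
    d=np.load(f"pics/{f}.npy",allow_pickle=True).item(); return d["c"],d["s"]
E
python3 - <<'E'
from h import *
for n in("scene","top","wrist"):
    c,s=snap(n,n+"0"); print(n,{k:v for k,v in c.items() if k!="pixels"})
print(s)
a=cv2.imread("pics/scene0.png");b=cv2.imread("pics/top0.png")
E
```

```text
scene {'fov_y': 55.90537035884682, 'cx': 327.97854233356884, 'cy': 203.65858791135582, 'dist': array([-0.0598474,  0.       ,  0.       ,  0.       ,  0.       ]), 'eye': array([1091.31468546, -245.93745196,  721.74303444]), 'attitude': array([ 0.77598095,  0.50791617, -0.20592218, -0.31220312])}
top {'fov_y': 57.369747757327815, 'cx': 322.7749346611492, 'cy': 198.53388710921087, 'dist': array([-0.05555631,  0.        ,  0.        ,  0.        ,  0.        ]), 'eye': array([ 296.10610019,   18.08960904, 1176.83606675]), 'attitude': array([-0.70121146,  0.70405442, -0.0809205 ,  0.07785707])}
wrist {'fov_y': 68.22394582342443, 'cx': 321.8239670138088, 'cy': 194.68316966296857, 'dist': array([0.01267025, 0.        , 0.        , 0.        , 0.        ]), 'hand_eye': array([[ 6.88854295e-04, -9.65516126e-01, -2.60342342e-01,
         6.57768059e+01],
       [ 9.99999760e-01,  6.44910028e-04,  2.54215652e-04,
        -4.62926914e-01],
       [-7.75519250e-05, -2.60342454e-01,  9.65516339e-01,
        -1.43028506e+02],
       [ 0.00000000e+00,  0.00000000e+00,  0.00000000e+00,
         1.00000000e+00]])}
{'t': 0.1, 'q': array([ 1.29129787,  0.31161468,  0.01397884,  1.51289947, -0.0043881 ,
        1.31917296, -0.02719333]), 'joint_velocities': array([ 1.68356470e-03, -1.20737197e-03, -9.85616141e-05, -5.74672709e-03,
        1.47499161e-03, -9.66009683e-05, -6.92807540e-04]), 'effort': array([ 6.22867847e-04, -3.80852044e+01,  1.46502270e-01, -2.31243807e+01,
        1.24147267e-02,  8.07988399e-03, -9.42610598e-06]), 'position': array([ 129.42497188, -533.89226143,  230.34555653]), 'orientation': array([ 9.92933372e-01,  1.18668676e-01, -1.69085836e-04, -1.01801038e-03]), 'contact_force': array([ 3.43792664e-01,  2.95654171e-04, -7.22359048e-02]), 'ft_torque': array([ 0.05146666, -0.01041096,  0.00455679]), 'grip_width': 85.67937760689804}
```

View pics/top0.png

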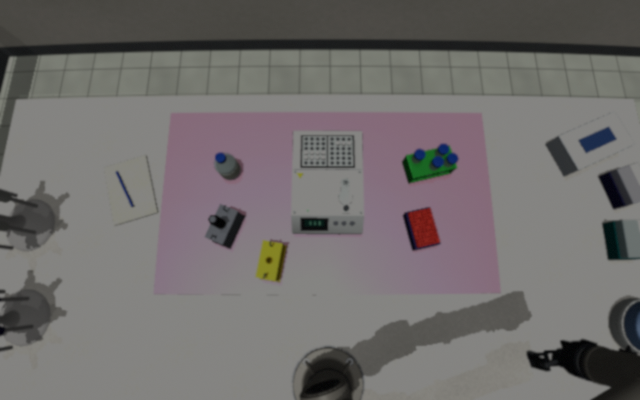

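View pics/scene0.png

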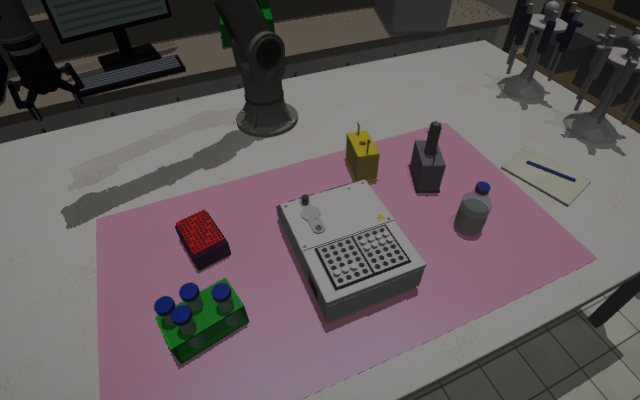

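The top view shows the heater at about (328,182), with its knob near (346,208) and pivot near (346,183). The grey stand with the driver is at (225,225). A yellow lookalike stand without a screwdriver is at (271,260), and there is a pen on a notepad at (125,188). I choose the grey stand and will check it in a close crop.

```bash
python3 - <<'E'
from h import *
c,_=load("top0");d,_=load("scene0")
a=cv2.resize(c["pixels"][120:280,200:380],None,fx=4.4,fy=4.4,interpolation=cv2.INTER_CUBIC)[:600]
a=cv2.resize(c["pixels"][120:250,200:370],None,fx=4.6,fy=4.6,interpolation=cv2.INTER_CUBIC)
a=cv2.convertScaleAbs(a,alpha=1.15)
cv2.imwrite("pics/crop1.png",a)
g=cv2.cvtColor(c["pixels"],cv2.COLOR_BGR2HSV)
print(a.shape)
m=((g[...,1]<40)&(g[...,2]>110)).astype(np.uint8); m[:125]=0;m[245:]=0;m[:,:285]=0;m[:,372:]=0
cs,_=cv2.findContours(m,0,2); k=max(cs,key=cv2.contourArea); r=cv2.minAreaRect(k); print(r,cv2.boxPoints(r))
E
```

```text
(598, 782, 3)
((327.9999694824219, 186.49996948242188), (114.99998474121094, 85.99998474121094), 90.0) [[284.99997 128.99997]
 [370.99997 128.99997]
 [370.99997 243.99997]
 [284.99997 243.99997]]
```

View pics/crop1.png

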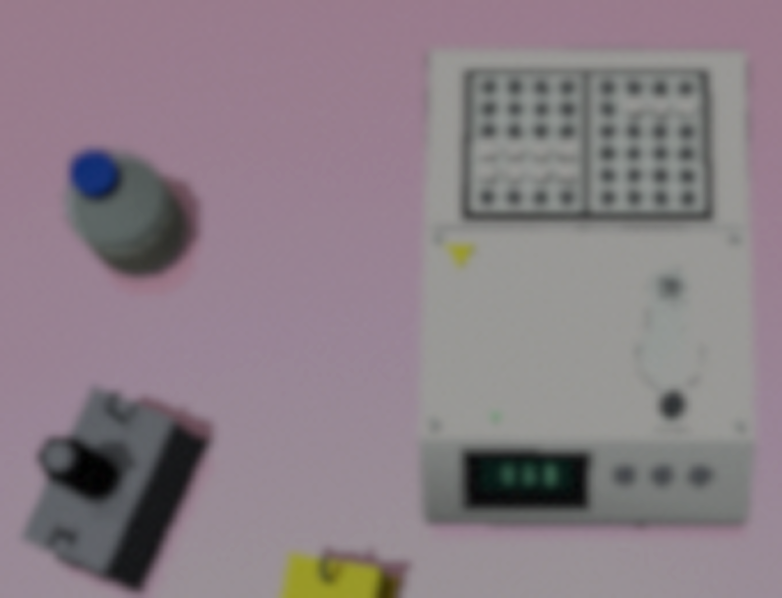

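The crop confirms the choice: the grey stand's top-face centre is at about (103,482) and its black handle top is at (60,455). On the heater, the pivot is at (669,286) and the knob at (672,404).

```bash
python3 - <<'E'
from h import *
c,_=load("top0")
P=lambda x,z:print(np.round(onz(c,np.array(x)/4.6+[200,120]-0.5+0.5/4.6,z),1).tolist())
P([[432,52],[746,52],[425,440],[752,440]],95)
P([[669,286]],104);P([[672,404]],118.5)
P([[98,388],[25,540],[180,425],[108,575]],95);P([[60,457]],185);P([[115,458]],98)
P([[461,250]],95)
print(R.from_quat(load("wrist0")[1]["orientation"]).as_matrix().round(3))
E
```

```text
[[764.4, 104.8, 95.0], [763.9, -112.2, 95.0], [492.5, 105.5, 95.0], [491.7, -108.2, 95.0]]
[[593.7, -55.2, 104.0]]
[[511.1, -54.7, 118.5]]
[[528.0, 322.1, 95.0], [427.4, 364.2, 95.0], [503.0, 266.5, 95.0], [404.8, 308.8, 95.0]]
[[466.4, 317.4, 185.0]]
[[480.6, 307.5, 98.0]]
[[621.7, 83.2, 95.0]]
[[ 0.972  0.236 -0.001]
 [ 0.236 -0.972  0.002]
 [-0.    -0.002 -1.   ]]
```

Call:
carry_out([
  {"translation":[0.986,-0.737,0],"rot":[0,0,0],"fingers":0.35},
  {"translation":[0.986,-0.737,0],"rot":[0,0,0],"fingers":0.35},
  {"translation":[0.986,-0.737,0],"rot":[0,0,0],"fingers":0.35},
  {"translation":[0.986,-0.737,0],"rot":[0,0,0],"fingers":0.35},
  {"translation":[0.986,-0.737,0],"rot":[0,0,0],"fingers":0.35},
  {"translation":[0.986,-0.737,0],"rot":[0,0,0],"fingers":0.35},
  {"translation":[0.986,-0.737,0],"rot":[0,0,0],"fingers":0.35},
  {"translation":[0.986,-0.737,0],"rot":[0,0,0],"fingers":0.35},
  {"translation":[0.986,-0.737,0],"rot":[0,0,0],"fingers":0.35},
  {"translation":[0.986,-0.737,0],"rot":[0,0,0],"fingers":0.35},
  {"translation":[0.986,-0.737,0],"rot":[0,0,0],"fingers":0.35},
  {"translation":[0.986,-0.737,0],"rot":[0,0,0],"fingers":0.35},
])

```text
t: 1.65
position: [412.4, -192.0, 231.1]
orientation: [0.993, 0.119, -0.0, -0.0]
contact_force: [0.3, -0.3, 0.2]
grip_width: 29.7
```

Call:
carry_out([
  {"translation":[0.986,-0.737,0],"rot":[0,0,0],"fingers":0.35},
  {"translation":[0.986,-0.737,0],"rot":[0,0,0],"fingers":0.35},
  {"translation":[0.986,-0.737,0],"rot":[0,0,0],"fingers":0.35},
  {"translation":[0.986,-0.737,0],"rot":[0,0,0],"fingers":0.35},
  {"translation":[0.986,-0.737,0],"rot":[0,0,0],"fingers":0.35},
  {"translation":[0,0,0],"rot":[0,0,-1],"fingers":0.35},
  {"translation":[0,0,0],"rot":[0,0,-1],"fingers":0.35},
  {"translation":[0,0,0],"rot":[0,0,-1],"fingers":0.35},
  {"translation":[0,0,0],"rot":[0,0,-1],"fingers":0.35},
  {"translation":[0,0,0],"rot":[0,0,-1],"fingers":0.35},
  {"translation":[0,0,0],"rot":[0,0,-1],"fingers":0.35},
  {"translation":[0,0,0],"rot":[0,0,-1],"fingers":0.35},
])

```text
t: 3.15
position: [529.4, -50.9, 230.9]
orientation: [0.884, 0.468, -0.0, -0.0]
contact_force: [-0.1, 1.0, 0.1]
grip_width: 29.9
```

Call:
carry_out([
  {"translation":[0,0,0],"rot":[0,0,-1],"fingers":0.35},
  {"translation":[0,0,0],"rot":[0,0,-1],"fingers":0.35},
  {"translation":[0,0,0],"rot":[0,0,-1],"fingers":0.35},
  {"translation":[0,0,0],"rot":[0,0,-1],"fingers":0.35},
  {"translation":[0,0,0],"rot":[0,0,-1],"fingers":0.35},
  {"translation":[0,0,0],"rot":[0,0,-1],"fingers":0.35},
  {"translation":[0,0,0],"rot":[0,0,-1],"fingers":0.35},
  {"translation":[0,0,0],"rot":[0,0,-1],"fingers":0.35},
  {"translation":[0,0,0],"rot":[0,0,-1],"fingers":0.35},
  {"translation":[0,0,0],"rot":[0,0,-1],"fingers":0.35},
])

```text
t: 4.4
position: [529.4, -50.9, 230.9]
orientation: [0.531, 0.847, -0.0, -0.0]
contact_force: [0.4, -0.1, 0.5]
grip_width: 29.5
```

Call:
carry_out([
  {"translation":[0,0,0],"rot":[0,0,-1],"fingers":0.35},
  {"translation":[0,0,0],"rot":[0,0,-1],"fingers":0.35},
  {"translation":[0,0,0],"rot":[0,0,-1],"fingers":0.35},
  {"translation":[0,0,0],"rot":[0,0,-1],"fingers":0.35},
  {"translation":[0,0,0],"rot":[0,0,-1],"fingers":0.35},
  {"translation":[0,0,0],"rot":[0,0,-1],"fingers":0.35},
  {"translation":[0,0,0],"rot":[0,0,-1],"fingers":0.35},
  {"translation":[0,0,0],"rot":[0,0,-1],"fingers":0.35},
  {"translation":[0,0,0],"rot":[0,0,-1],"fingers":0.35},
  {"translation":[0,0,0],"rot":[0,0,-1],"fingers":0.35},
  {"translation":[0,0,0],"rot":[0,0,-0.7],"fingers":0.35},
  {"translation":[0,0,0],"rot":[0,0,0],"fingers":0.35},
])

```text
t: 5.9
position: [529.5, -50.9, 230.9]
orientation: [0.002, 1.0, 0.0, -0.0]
contact_force: [-0.5, -0.6, 0.0]
grip_width: 30.3
```

```bash
python3 - <<'E'
from h import *
c,s=snap("wrist","w1"); print(s["t"],s["q"].round(2),s["position"],s["grip_width"]); print(rot(s["orientation"]).round(3))
for z,P in((104,[593.7,-55.2,104]),(118,[511,-54.7,118.5])): print(proj(c,P,s))
E
```

```text
5.9 [ 0.79  0.45 -1.02  1.53  0.38  1.38  1.3 ] [529.49566775 -50.94884478 230.88533934] 30.30531465821309
[[-1.     0.004 -0.001]
 [ 0.004  1.     0.   ]
 [ 0.001  0.    -1.   ]]
[[317.27696224 250.12248554]]
[[316.91051644 171.10959707]]
```

View pics/w1.png

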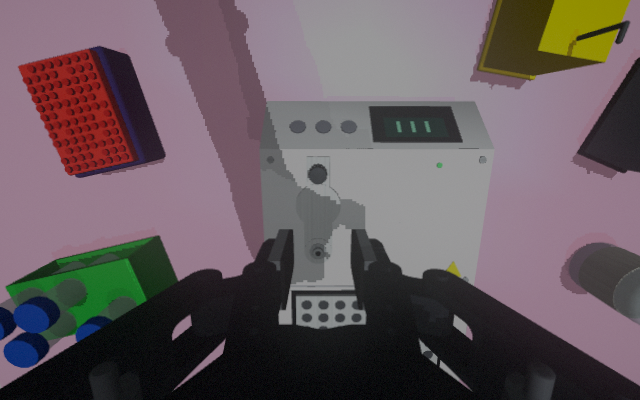

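The wrist view shows the knob top at (318,174), the pivot screw at (318,253), and the deck's front edge from (262,150) to (491,149).

```bash
python3 - <<'E'
from h import *
c,s=load("w1")
kt=c["pixels"][150:200,295:345]
g=cv2.cvtColor(kt,cv2.COLOR_BGR2GRAY); m=(g<60).astype(np.uint8)
cs,_=cv2.findContours(m,0,2);k=max(cs,key=cv2.contourArea);print(cv2.minEnclosingCircle(k), cv2.boundingRect(k))
print("knob",onz(c,[[318,174]],118.5,s),"piv",onz(c,[[318,253]],104,s))
print("front",onz(c,[[262,150],[491,149.5]],95,s))
print("hex corner screws",onz(c,[[270,160],[482,159.5]],95,s))
E
```

```text
((21.5, 18.5), 6.670932292938232) (15, 15, 14, 6)
knob [[513.58195985 -53.76159972 118.5       ]] piv [[596.8437283  -54.49962161 104.        ]]
front [[ 495.13168798 -106.53333219   95.        ]
 [ 495.55463916  108.06432246   95.        ]]
hex corner screws [[504.5833774 -99.494766   95.       ]
 [504.911209  101.0140816  95.       ]]
```

Call:
carry_out([
  {"translation":[0.567,-0.113,0.8],"rot":[0,0,0],"fingers":0.35},
  {"translation":[0,0,0.8],"rot":[0,0,0],"fingers":0.35},
  {"translation":[0,0,0.8],"rot":[0,0,0],"fingers":0.35},
  {"translation":[0,0,0.8],"rot":[0,0,0],"fingers":0.35},
  {"translation":[0,0,0.7],"rot":[0,0,0],"fingers":0.35},
  {"translation":[0,0,0.4],"rot":[0,0,0],"fingers":0.35},
  {"translation":[0,0,0],"rot":[0,0,0],"fingers":0.25},
  {"translation":[0,0,0],"rot":[0,0,0],"fingers":0.25},
])

```text
t: 6.95
position: [513.4, -54.0, 103.1]
orientation: [0.002, 1.0, -0.0, 0.001]
contact_force: [-0.2, -0.2, 0.1]
grip_width: 21.3
```

Call:
carry_out([
  {"translation":[-0.015,0.289,0],"rot":[0,0,1],"fingers":0.25},
  {"translation":[-0.015,0.289,0],"rot":[0,0,1],"fingers":0.25},
  {"translation":[-0.015,0.289,0],"rot":[0,0,1],"fingers":0.25},
  {"translation":[-0.015,0.289,0],"rot":[0,0,1],"fingers":0.25},
])

```text
t: 7.45
position: [520.7, -21.0, 103.2]
orientation: [0.211, 0.977, -0.001, 0.001]
contact_force: [-0.1, -1.7, -0.8]
grip_width: 21.2
```

```bash
python3 - <<'E'
from h import *
c,s=snap("wrist","w2"); print(s["t"],s["q"].round(2),s["position"],s["contact_force"],s["grip_width"]); print(rot(s["orientation"]).round(3))
E
```

```text
7.45 [ 0.64  0.5  -0.85  1.75  0.43  1.08  0.79] [520.67577993 -20.97604771 103.21780951] [-0.14255988 -1.6776372  -0.80638791] 21.20788686884203
[[-0.911  0.413  0.002]
 [ 0.413  0.911 -0.002]
 [-0.002 -0.001 -1.   ]]
```

View pics/w2.png

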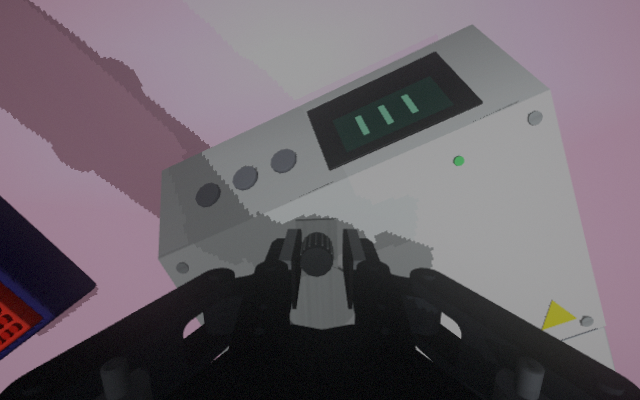

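The knob at (316,255) sits between the fingers and the cover is following. I'll continue the arc to the stop.

Call:
carry_out([
  {"translation":[-0.015,0.289,0],"rot":[0,0,1],"fingers":0.25},
  {"translation":[-0.015,0.289,0],"rot":[0,0,1],"fingers":0.25},
  {"translation":[-0.015,0.289,0],"rot":[0,0,1],"fingers":0.25},
  {"translation":[-0.015,0.289,0],"rot":[0,0,1],"fingers":0.25},
  {"translation":[-0.015,0.289,0],"rot":[0,0,1],"fingers":0.25},
  {"translation":[-0.015,0.289,0],"rot":[0,0,1],"fingers":0.25},
  {"translation":[-0.015,0.289,0],"rot":[0,0,1],"fingers":0.25},
  {"translation":[-0.015,0.289,0],"rot":[0,0,1],"fingers":0.25},
  {"translation":[-0.015,0.289,0],"rot":[0,0,1],"fingers":0.25},
  {"translation":[-0.015,0.289,0],"rot":[0,0,1],"fingers":0.25},
])

```text
t: 8.75
position: [587.3, 28.1, 103.0]
orientation: [0.671, 0.741, -0.0, 0.0]
contact_force: [-1.5, -0.2, 1.7]
grip_width: 21.3
```

Call:
carry_out([
  {"translation":[-0.015,0.289,0],"rot":[0,0,1],"fingers":0.25},
  {"translation":[-0.01,0.2,0],"rot":[0,0,0.5],"fingers":0.25},
  {"translation":[0,0.1,0],"rot":[0,0,0],"fingers":0.25},
])

```text
t: 9.12
position: [605.1, 28.9, 103.0]
orientation: [0.726, 0.688, 0.0, -0.0]
contact_force: [-1.4, 0.8, 1.1]
grip_width: 21.3
```

Call:
carry_out([
  {"translation":[0,0.08,0],"rot":[0,0,0],"fingers":0.25},
  {"translation":[0,0.08,0],"rot":[0,0,0],"fingers":0.25},
])

```text
t: 9.38
position: [607.2, 28.6, 102.4]
orientation: [0.726, 0.688, -0.002, -0.002]
contact_force: [-8.3, 0.6, 6.0]
grip_width: 21.4
```

Call:
carry_out([
  {"translation":[0,-0.18,0],"rot":[0,0,0],"fingers":0.3},
  {"translation":[0,0,-0.5],"rot":[0,0,0],"fingers":0.3},
  {"translation":[0,0,-0.9],"rot":[0,0,0],"fingers":0.3},
  {"translation":[0,0,-0.9],"rot":[0,0,0],"fingers":0.3},
  {"translation":[0,0,-0.9],"rot":[0,0,0],"fingers":0.3},
  {"translation":[0,0,-0.9],"rot":[0,0,0],"fingers":0.6},
  {"translation":[0,0,-0.9],"rot":[0,0,0],"fingers":0.8},
  {"translation":[0,0,-0.2],"rot":[0,0,0],"fingers":0.8},
])

```text
t: 10.38
position: [605.9, 28.4, 261.7]
orientation: [0.726, 0.687, 0.003, 0.002]
contact_force: [0.0, -0.2, 0.5]
grip_width: 68.0
```

```bash
python3 - <<'E'
from h import *
c,s=snap("wrist","w3"); print(s["t"],s["q"].round(2),s["position"],s["contact_force"],s["grip_width"]); print(rot(s["orientation"]).round(3))
p=proj(c,[[547.5,-54.4,95],[595.5,-54.4,104],[466,315,95],[466,316,185],[602,27.5,118.5]],s);print(p.round())
top=c["pixels"]; t=camera("top")
q=proj(t,[[547.5,-54.4,95]])[0].astype(int)
w=cv2.resize(t["pixels"][q[1]-25:q[1]+25,q[0]-50:q[0]+14],None,fx=6,fy=6,interpolation=cv2.INTER_CUBIC)
i=np.zeros((600,640,3),np.uint8);i[:400]=top;i[400:,:256]=cv2.resize(w,(256,200));cv2.imwrite("pics/w3b.png",i)
E
```

```text
10.375 [ 0.29  0.47 -0.57  1.28  0.25  1.46 -0.31] [605.91454011  28.4149162  261.67542154] [ 0.02996397 -0.17911162  0.51275215] 67.95063802443052
[[ 0.056  0.998  0.007]
 [ 0.998 -0.056  0.   ]
 [ 0.001  0.007 -1.   ]]
[[ 274.  253.]
 [ 316.  254.]
 [ 127. -160.]
 [  11. -329.]
 [ 317.  185.]]
```

View pics/w3b.png

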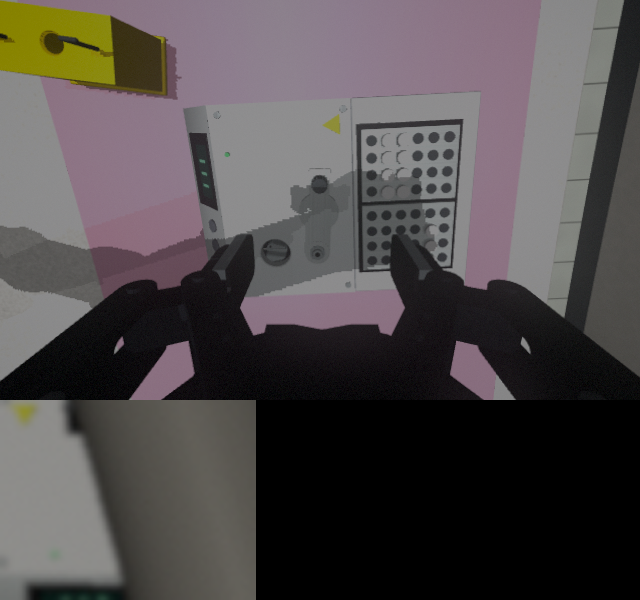

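The cover is open, with the knob at (320,183) pointing left. The port and slotted selector are at (276,253), where my projection put them (274,253). Next I go to the stand.

Call:
carry_out([
  {"translation":[0.933,-0.52,0],"rot":[0,0,0],"fingers":0.8},
  {"translation":[0.933,-0.52,0],"rot":[0,0,0],"fingers":0.8},
  {"translation":[0.933,-0.52,0],"rot":[0,0,0],"fingers":0.8},
  {"translation":[0.933,-0.52,0],"rot":[0,0,0],"fingers":0.8},
  {"translation":[0.933,-0.52,0],"rot":[0,0,0],"fingers":0.8},
  {"translation":[0.933,-0.52,0],"rot":[0,0,0],"fingers":0.8},
  {"translation":[0.933,-0.52,0],"rot":[0,0,0],"fingers":0.8},
  {"translation":[0.933,-0.52,0],"rot":[0,0,0],"fingers":0.8},
  {"translation":[0.933,-0.52,0],"rot":[0,0,0],"fingers":0.8},
  {"translation":[0.933,-0.52,0],"rot":[0,0,0],"fingers":0.8},
])

```text
t: 11.72
position: [463.1, 316.4, 256.7]
orientation: [0.726, 0.687, -0.001, -0.0]
contact_force: [0.4, -0.2, -0.3]
grip_width: 68.3
```

Call:
carry_out([
  {"translation":[0,0,0],"rot":[0,0,-1],"fingers":0.8},
  {"translation":[0,0,0],"rot":[0,0,-1],"fingers":0.8},
  {"translation":[0,0,0],"rot":[0,0,-1],"fingers":0.8},
  {"translation":[0,0,0],"rot":[0,0,-1],"fingers":0.8},
  {"translation":[0,0,0],"rot":[0,0,-1],"fingers":0.8},
  {"translation":[0,0,0],"rot":[0,0,-1],"fingers":0.8},
  {"translation":[0,0,0],"rot":[0,0,-1],"fingers":0.8},
  {"translation":[0,0,0],"rot":[0,0,-1],"fingers":0.8},
  {"translation":[0,0,0],"rot":[0,0,-1],"fingers":0.8},
  {"translation":[0,0,0],"rot":[0,0,-1],"fingers":0.8},
  {"translation":[0,0,0],"rot":[0,0,-1],"fingers":0.8},
  {"translation":[0,0,0],"rot":[0,0,-0.7],"fingers":0.8},
])

```text
t: 13.22
position: [463.6, 315.6, 256.7]
orientation: [0.198, 0.98, -0.001, -0.001]
contact_force: [-0.2, -0.3, -0.6]
grip_width: 68.1
```

```bash
python3 - <<'E'
from h import *
c,s=snap("wrist","w4"); print(s["t"],s["q"].round(2),s["position"],s["grip_width"]); print(rot(s["orientation"]).round(3))
p=proj(c,[[466,315,95],[466,316,185]],s);print(p.round())
i=np.zeros((600,800,3),np.uint8)
i[:,:]=cv2.convertScaleAbs(cv2.resize(c["pixels"][60:360,120:520],(800,600),interpolation=cv2.INTER_CUBIC),alpha=1.7);cv2.imwrite("pics/w4b.png",i)
E
```

```text
13.225 [-0.    0.47 -0.93  1.41  0.37  1.45  0.25] [463.56727545 315.61581105 256.74612322] 68.12052758120775
[[-0.922  0.388 -0.002]
 [ 0.388  0.922 -0.002]
 [ 0.001 -0.002 -1.   ]]
[[322. 182.]
 [323. 208.]]
```

View pics/w4b.png

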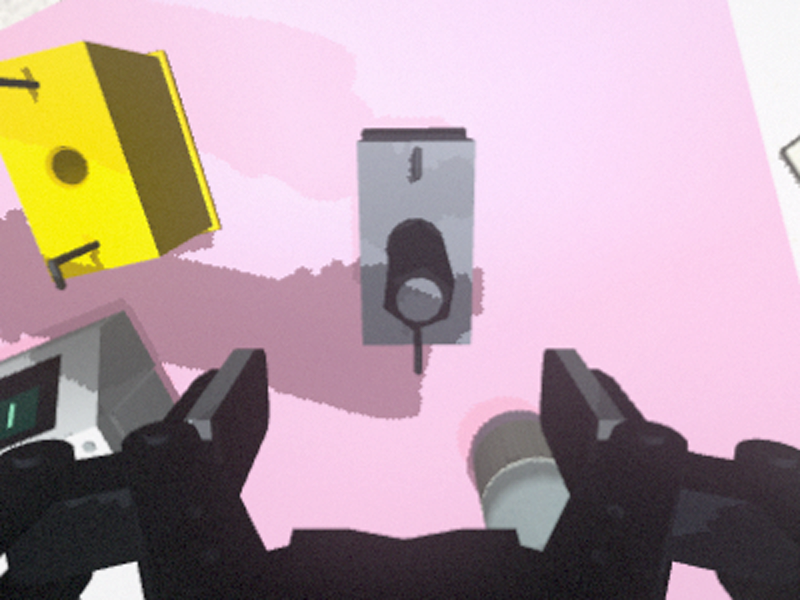

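The driver cap is at crop (419,299), which is image (329.5,209.5). The hex vertices point along tool x and the flats face the jaws. The stand's top face has corners at (358,141), (474,140), (363,344) and (470,344).

```bash
python3 - <<'E'
from h import *
c,s=load("w4"); Rt=rot(s["orientation"])
f=lambda x,z:onz(c,np.array(x)/2+[119.75,59.75],z,s)
k=f([[358,141],[474,140],[363,344],[470,344]],95); print(k.round(1),k.mean(0)); 
e=k[2]-k[0];print(np.degrees(np.arctan2(e[1],e[0])));e=k[3]-k[1];print(np.degrees(np.arctan2(e[1],e[0])))
h=f([[419,299]],185)[0]
for n,p in(("cap",h),("stand",k.mean(0))): print(n,p.round(1),"tool",((p-s["position"])@Rt).round(1))
hx=f([[385,285],[453,285]],185);print(np.linalg.norm(hx[0]-hx[1]))
E
```

```text
[[407.3 314.1  95. ]
 [429.5 368.2  95. ]
 [508.9 272.   95. ]
 [531.8 326.6  95. ]] [469.36725494 320.21741042  95.        ]
-22.50302094396583
-22.139355478340214
cap [468.9 319.8 185. ] tool [-3.3  6.  71.7]
stand [469.4 320.2  95. ] tool [ -3.8   6.8 161.7]
25.808555934527686
```

Call:
carry_out([
  {"translation":[-0.117,0.213,0],"rot":[0,0,0],"fingers":0.8},
  {"translation":[0,0,0.9],"rot":[0,0,0],"fingers":0.8},
  {"translation":[0,0,0.9],"rot":[0,0,0],"fingers":0.8},
  {"translation":[0,0,0.9],"rot":[0,0,0],"fingers":0.8},
  {"translation":[0,0,0.9],"rot":[0,0,0],"fingers":0.8},
  {"translation":[0,0,0.88],"rot":[0,0,0],"fingers":0.6},
  {"translation":[0,0,0],"rot":[0,0,0],"fingers":0.5},
], squeeze=50)

```text
t: 14.15
position: [468.6, 319.3, 121.3]
orientation: [0.199, 0.98, -0.002, -0.002]
contact_force: [0.4, 0.0, -1.3]
grip_width: 42.9
```

Call:
carry_out([
  {"translation":[0,0,0],"rot":[0,0,0],"fingers":0.36},
  {"translation":[0,0,0],"rot":[0,0,0],"fingers":0.3},
  {"translation":[0,0,0],"rot":[0,0,0],"fingers":0.1},
  {"translation":[0,0,0],"rot":[0,0,0],"fingers":0},
  {"translation":[0,0,0],"rot":[0,0,0],"fingers":0},
], squeeze=50)

```text
t: 14.78
position: [470.3, 321.5, 125.1]
orientation: [0.199, 0.98, 0.001, 0.001]
contact_force: [-0.3, -0.1, 5.4]
grip_width: 25.5
```

Call:
carry_out([
  {"translation":[0,0,-0.4],"rot":[0,0,0],"fingers":0},
  {"translation":[0,0,-0.8],"rot":[0,0,0],"fingers":0},
  {"translation":[0,0,-0.8],"rot":[0,0,0],"fingers":0},
  {"translation":[0,0,-0.8],"rot":[0,0,0],"fingers":0},
  {"translation":[0,0,-0.8],"rot":[0,0,0],"fingers":0},
  {"translation":[0,0,-0.8],"rot":[0,0,0],"fingers":0},
  {"translation":[0,0,-0.6],"rot":[0,0,0],"fingers":0},
  {"translation":[0,0,0],"rot":[0,0,0],"fingers":0},
])

```text
t: 15.78
position: [469.9, 321.4, 275.1]
orientation: [0.199, 0.98, 0.001, 0.001]
contact_force: [-0.6, -0.7, -1.4]
grip_width: 25.7
```

```bash
python3 - <<'E'
from h import *
c,s=snap("wrist","w5"); print(s["t"],s["q"].round(2),s["position"],s["contact_force"],s["ft_torque"],s["grip_width"]); Rt=rot(s["orientation"]);print(Rt.round(3))
# slot angle from w3
c,s3=load("w3"); 
t=np.linspace(0,2*np.pi,100)
# rectify deck patch at selector top z=93 : world 0.25mm/px, x up, y left
u,v=np.meshgrid(np.arange(160),np.arange(160)); X=547.5+(80-v)*.25;Y=-54.4+(80-u)*.25
m=proj(c,np.c_[X.ravel(),Y.ravel(),np.full(X.size,93.)],s3).astype(np.float32)
a=cv2.remap(c["pixels"],m[:,0].reshape(160,160),m[:,1].reshape(160,160),cv2.INTER_CUBIC)
a=cv2.resize(cv2.convertScaleAbs(a,alpha=2),(480,480)); cv2.imwrite("pics/sel.png",a)
E
```

```text
15.775 [-0.02  0.47 -0.93  1.35  0.38  1.5   0.25] [469.89734046 321.37733302 275.14703181] [-0.60763976 -0.6669515  -1.44914458] [ 0.00839659  0.01217724 -0.01693332] 25.65299146872618
[[-0.921  0.39   0.002]
 [ 0.39   0.921  0.001]
 [-0.001  0.002 -1.   ]]
```

View pics/sel.png

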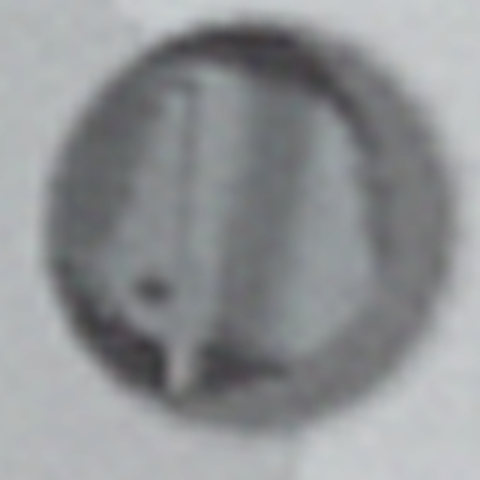

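The selector patch shows the slot tilted about 9° clockwise, with the port centre near world (549,-55). I carry the driver there and stop just above the port.

Call:
carry_out([
  {"translation":[-0.61,-0.877,0],"rot":[0,0,0],"fingers":0},
  {"translation":[-0.61,-0.877,0],"rot":[0,0,0],"fingers":0},
  {"translation":[-0.61,-0.877,0],"rot":[0,0,0],"fingers":0},
  {"translation":[-0.61,-0.877,0],"rot":[0,0,0],"fingers":0},
  {"translation":[-0.61,-0.877,0],"rot":[0,0,0],"fingers":0},
  {"translation":[-0.61,-0.877,0],"rot":[0,0,0],"fingers":0},
  {"translation":[-0.61,-0.877,0],"rot":[0,0,0],"fingers":0},
  {"translation":[-0.61,-0.877,0],"rot":[0,0,0],"fingers":0},
  {"translation":[-0.61,-0.877,0],"rot":[0,0,0],"fingers":0},
  {"translation":[-0.61,-0.877,0],"rot":[0,0,0],"fingers":0},
  {"translation":[-0.61,-0.877,0],"rot":[0,0,0],"fingers":0},
  {"translation":[-0.61,-0.877,0],"rot":[0,0,0],"fingers":0},
])

```text
t: 17.32
position: [547.8, -56.9, 272.3]
orientation: [0.199, 0.98, -0.0, -0.001]
contact_force: [0.4, 0.9, -1.3]
grip_width: 25.7
```

Call:
carry_out([
  {"translation":[0,0,0.4],"rot":[0,0,-0.8],"fingers":0},
  {"translation":[0,0,0.6],"rot":[0,0,-0.8],"fingers":0},
  {"translation":[0,0,0.4],"rot":[0,0,-0.72],"fingers":0},
  {"translation":[0,0,0.2],"rot":[0,0,0],"fingers":0},
  {"translation":[0,0,0],"rot":[0,0,0],"fingers":0},
])

```text
t: 17.95
position: [548.0, -55.8, 224.9]
orientation: [0.079, 0.997, -0.0, -0.001]
contact_force: [-0.3, -0.4, -1.4]
grip_width: 25.9
```

```bash
python3 - <<'E'
from h import *
c,s=snap("wrist","w6"); print(s["t"],s["q"].round(2),s["position"],s["contact_force"],s["ft_torque"],s["grip_width"]); Rt=rot(s["orientation"]);print(Rt.round(3))
print(proj(c,[[549,-54.8,95],s["position"]+Rt@[0,0,116]],s))
d=camera("scene");np.save("pics/s6.npy",{"c":d,"s":s},allow_pickle=True)
p=proj(d,[[549,-54.8,95],s["position"]+Rt@[0,0,116]]);print(p)
q=p[0].astype(int)
i=np.zeros((600,800,3),np.uint8)
i[:300]=cv2.convertScaleAbs(cv2.resize(c["pixels"][100:280,80:560],(800,300),interpolation=cv2.INTER_CUBIC),alpha=1.6)
i[300:]=cv2.convertScaleAbs(cv2.resize(d["pixels"][q[1]-25:q[1]+20,q[0]-60:q[0]+60],(800,300),interpolation=cv2.INTER_CUBIC),alpha=1.6);cv2.imwrite("pics/w6b.png",i)
E
```

```text
17.95 [ 0.71  0.46 -0.92  1.49  0.37  1.37  1.18] [547.99316745 -55.76679977 224.93163377] [-0.27468441 -0.3787483  -1.40042426] [-0.05338891 -0.00541338  0.0708513 ] 25.860995839976546
[[-0.987  0.158 -0.002]
 [ 0.158  0.987  0.   ]
 [ 0.002 -0.    -1.   ]]
[[322.53949572 187.94436982]
 [321.32148824 190.46328145]]
[[310.34722718 213.31358319]
 [309.51628911 208.84224949]]
```

View pics/w6b.png

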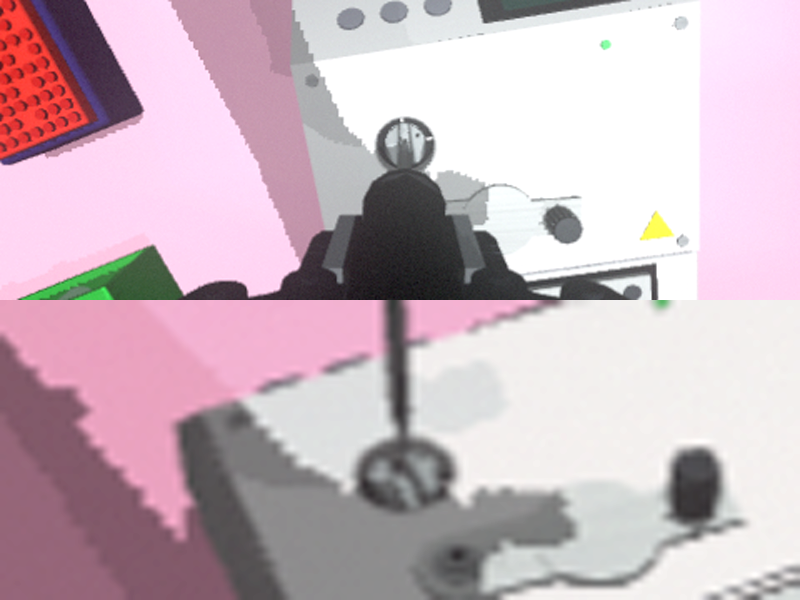

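The wrist crop shows the port at (405,144) with the blade over it, and the scene crop shows the shaft tip directly above the port at (405,475). The alignment looks good to 1–2 mm, so I descend gently.

Call:
carry_out([
  {"translation":[0,0.02,0.2],"rot":[0,0,0],"fingers":0},
  {"translation":[0,0,0.2],"rot":[0,0,0],"fingers":0},
  {"translation":[0,0,0.1],"rot":[0,0,0],"fingers":0},
  {"translation":[0,0,0.1],"rot":[0,0,0],"fingers":0},
  {"translation":[0,0,0],"rot":[0,0,0],"fingers":0},
])

```text
t: 18.68
position: [548.6, -55.0, 207.6]
orientation: [0.079, 0.997, -0.0, -0.0]
contact_force: [-0.1, -0.1, -1.1]
grip_width: 25.5
```

Call:
carry_out([
  {"translation":[0,0,0.1],"rot":[0,0,0],"fingers":0},
  {"translation":[0,0,0.05],"rot":[0,0,0],"fingers":0},
  {"translation":[0,0,0],"rot":[0,0,0],"fingers":0},
])

```text
t: 19.05
position: [548.7, -55.0, 203.2]
orientation: [0.079, 0.997, -0.0, -0.0]
contact_force: [-0.5, -0.1, -0.7]
grip_width: 25.5
```

Call:
carry_out([
  {"translation":[0,0,0.07],"rot":[0,0,0],"fingers":0},
  {"translation":[0,0,0.07],"rot":[0,0,0],"fingers":0},
  {"translation":[0,0,0.03],"rot":[0,0,0],"fingers":0},
  {"translation":[0,0,0],"rot":[0,0,0],"fingers":0},
])

```text
t: 19.55
position: [549.2, -54.9, 199.4]
orientation: [0.079, 0.997, -0.0, 0.001]
contact_force: [-1.6, 0.3, 4.8]
grip_width: 25.9
```

Blade bottomed in the slot at the expected height. Now I turn it clockwise.

Call:
carry_out([
  {"translation":[0,0,-0.03],"rot":[0,0,0.5],"fingers":0},
  {"translation":[0,0,0],"rot":[0,0,1],"fingers":0},
  {"translation":[0,0,0],"rot":[0,0,1],"fingers":0},
  {"translation":[0,0,0],"rot":[0,0,1],"fingers":0},
  {"translation":[0,0,0],"rot":[0,0,1],"fingers":0},
  {"translation":[0,0,0],"rot":[0,0,1],"fingers":0},
  {"translation":[0,0,0],"rot":[0,0,1],"fingers":0},
], squeeze=70)

```text
t: 20.42
position: [548.7, -55.3, 199.5]
orientation: [0.409, 0.913, -0.0, 0.0]
contact_force: [-2.1, -0.5, 2.9]
grip_width: 24.8
```

```bash
python3 - <<'E'
from h import *
s=sense();print(s["position"],s["contact_force"],s["ft_torque"],s["q"].round(2),rot(s["orientation"])[:,0].round(3))
E
```

```text
[548.73954393 -55.28184745 199.49065468] [-2.06658797 -0.49238496  2.92542903] [-0.15621624  0.30449699  0.01917015] [ 0.62  0.43 -0.76  1.54  0.31  1.29  0.54] [-0.666  0.746 -0.001]
```

Call:
carry_out([
  {"translation":[0,0,0],"rot":[0,0,1],"fingers":0},
  {"translation":[0,0,0],"rot":[0,0,1],"fingers":0},
  {"translation":[0,0,0],"rot":[0,0,1],"fingers":0},
  {"translation":[0,0,0],"rot":[0,0,1],"fingers":0},
  {"translation":[0,0,0],"rot":[0,0,1],"fingers":0},
  {"translation":[0,0,0],"rot":[0,0,1],"fingers":0},
  {"translation":[0,0,0],"rot":[0,0,1],"fingers":0},
])

```text
t: 21.3
position: [548.7, -54.9, 199.5]
orientation: [0.709, 0.706, -0.0, 0.0]
contact_force: [-1.0, 0.5, 3.4]
grip_width: 25.3
```

```bash
python3 - <<'E'
from h import *
s=sense();print(s["position"],s["contact_force"],s["ft_torque"],s["q"].round(2),rot(s["orientation"])[:,0].round(3))
E
```

```text
[548.67853775 -54.87536926 199.48787896] [-0.98108916  0.48337919  3.41596009] [-0.02730669  0.32923263  0.03668486] [ 0.52  0.4  -0.61  1.54  0.23  1.28 -0.13] [ 0.004  1.    -0.   ]
```

Call:
carry_out([
  {"translation":[0,0,0],"rot":[0,0,1],"fingers":0},
  {"translation":[0,0,0],"rot":[0,0,1],"fingers":0},
  {"translation":[0,0,0],"rot":[0,0,0],"fingers":0},
])

```text
t: 21.68
position: [548.7, -54.8, 199.5]
orientation: [0.777, 0.63, -0.0, 0.0]
contact_force: [-1.0, 0.6, 3.1]
grip_width: 25.3
```

```bash
python3 - <<'E'
from h import *
s=sense();print(s["position"],s["contact_force"],s["ft_torque"],s["q"].round(2),rot(s["orientation"])[:,0].round(3))
E
```

```text
[548.71530892 -54.76210184 199.4707598 ] [-0.98861231  0.62520919  3.09379426] [0.02035343 0.33386203 0.01212722] [ 0.49  0.39 -0.57  1.54  0.22  1.27 -0.32] [ 0.207  0.978 -0.   ]
```

Call:
carry_out([
  {"translation":[0,0,0],"rot":[0,0,0.8],"fingers":0},
  {"translation":[0,0,0],"rot":[0,0,0.8],"fingers":0},
  {"translation":[0,0,0],"rot":[0,0,0],"fingers":0},
])

```text
t: 22.05
position: [548.7, -54.7, 199.4]
orientation: [0.827, 0.563, -0.0, -0.0]
contact_force: [0.1, 0.3, 4.2]
grip_width: 25.3
```

```bash
python3 - <<'E'
from h import *
s=sense();print(s["position"],s["contact_force"],s["ft_torque"],s["effort"][6],rot(s["orientation"])[:,0].round(3),s["grip_width"])
E
```

```text
[548.69882588 -54.68488747 199.43222609] [0.0606255  0.29788251 4.20049144] [0.06283174 0.43810822 0.11265517] -0.2430959790945053 [0.366 0.93  0.   ] 25.342968671238783
```

Call:
carry_out([
  {"translation":[0,0,0],"rot":[0,0,0.5],"fingers":0},
  {"translation":[0,0,0],"rot":[0,0,0],"fingers":0},
])

```text
t: 22.3
position: [548.7, -54.6, 199.4]
orientation: [0.841, 0.541, 0.0, -0.0]
contact_force: [-1.9, 0.4, 4.7]
grip_width: 25.0
```

```bash
python3 - <<'E'
from h import *
s=sense();print(s["position"],s["contact_force"],s["ft_torque"],s["effort"][6],rot(s["orientation"])[:,0].round(3),s["grip_width"])
E
```

```text
[548.69887337 -54.60660006 199.42411541] [-1.89885455  0.37011166  4.73751205] [0.12638809 0.46740722 0.15230471] -0.22770327050238848 [0.414 0.91  0.   ] 24.974814485466236
```

Call:
carry_out([
  {"translation":[0,0,0],"rot":[0,0,0.7],"fingers":0},
  {"translation":[0,0,0],"rot":[0,0,0.7],"fingers":0},
  {"translation":[0,0,0],"rot":[0,0,0],"fingers":0},
])

```text
t: 22.68
position: [548.6, -54.3, 199.4]
orientation: [0.878, 0.478, 0.0, -0.0]
contact_force: [-1.4, 0.6, 5.2]
grip_width: 25.2
```

```bash
python3 - <<'E'
from h import *
s=sense();print(s["position"],s["contact_force"],s["ft_torque"],s["effort"][6],rot(s["orientation"])[:,0].round(3),s["grip_width"])
E
```

```text
[548.63715807 -54.31855904 199.43807713] [-1.37687093  0.55699107  5.249305  ] [0.34404539 0.62871605 0.30934583] -0.41516589000821114 [0.542 0.84  0.   ] 25.18429243807713
```

Torque at 0.31 N·m is far above the 0.04 friction, so the selector is on its stop. I back off within the play and lift.

Call:
carry_out([
  {"translation":[0,0,0],"rot":[0,0,-1],"fingers":0},
  {"translation":[0,0,0],"rot":[0,0,-1],"fingers":0},
  {"translation":[0,0,0],"rot":[0,0,-0.9],"fingers":0},
  {"translation":[0,0,0],"rot":[0,0,0],"fingers":0},
])

```text
t: 23.18
position: [548.8, -55.0, 199.4]
orientation: [0.797, 0.604, 0.0, -0.0]
contact_force: [-0.5, 0.9, 4.9]
grip_width: 25.4
```

```bash
python3 - <<'E'
from h import *
s=sense();print(s["position"],s["contact_force"],s["ft_torque"],s["effort"][6],rot(s["orientation"])[:,0].round(3),s["grip_width"])
E
```

```text
[548.84587542 -54.98944489 199.39367891] [-0.49523135  0.88916008  4.87577981] [0.18110151 0.52210504 0.02518178] 0.17668184358626604 [0.27  0.963 0.   ] 25.39515796449852
```

Call:
carry_out([
  {"translation":[0,0,-0.2],"rot":[0,0,0],"fingers":0},
  {"translation":[0,0,-0.5],"rot":[0,0,0],"fingers":0},
  {"translation":[0,0,-0.8],"rot":[0,0,0],"fingers":0},
  {"translation":[0,0,-0.8],"rot":[0,0,0],"fingers":0},
  {"translation":[0,0,-0.3],"rot":[0,0,0],"fingers":0},
  {"translation":[-0.5,0,0],"rot":[0,0,0],"fingers":0},
  {"translation":[-0.5,0,0],"rot":[0,0,0],"fingers":0},
  {"translation":[0,0,0],"rot":[0,0,0],"fingers":0},
])

```text
t: 24.18
position: [539.5, -87.3, 275.9]
orientation: [0.798, 0.602, -0.001, -0.0]
contact_force: [0.9, 0.7, -2.1]
grip_width: 25.0
```

```bash
python3 - <<'E'
from h import *
c,s=snap("wrist","w7"); print(s["t"],s["q"].round(2),s["position"],s["contact_force"],s["grip_width"]); print(rot(s["orientation"]).round(3))
print(proj(c,[[548.7,-55,95],[602,27.5,118]],s))
u,v=np.meshgrid(np.arange(160),np.arange(160)); X=548.7+(80-v)*.25;Y=-55+(80-u)*.25
m=proj(c,np.c_[X.ravel(),Y.ravel(),np.full(X.size,93.)],s).astype(np.float32)
a=cv2.remap(c["pixels"],m[:,0].reshape(160,160),m[:,1].reshape(160,160),cv2.INTER_CUBIC)
a=cv2.resize(cv2.convertScaleAbs(a,alpha=1.6),(400,400))
i=np.zeros((400,800,3),np.uint8);i[:,:400]=a;i[:,400:]=cv2.convertScaleAbs(c["pixels"][:,120:520],alpha=1.4);cv2.imwrite("pics/w7b.png",i)
E
```

```text
24.175 [ 0.53  0.33 -0.55  1.42  0.18  1.44 -0.3 ] [539.53287697 -87.25052737 275.93804298] [ 0.87861661  0.70323417 -2.14341298] 25.005092101119615
[[ 0.275  0.962 -0.003]
 [ 0.962 -0.275 -0.001]
 [-0.002 -0.002 -1.   ]]
[[322.247613   145.71559432]
 [353.24301569  45.7769329 ]]
```

View pics/w7b.png

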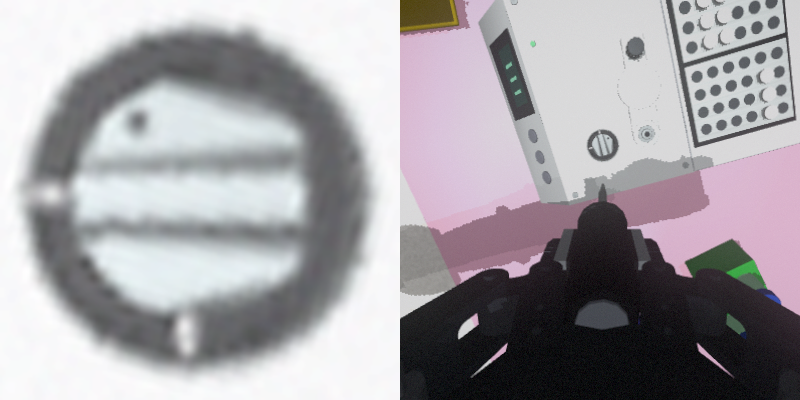

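The rectified patch shows the slot lying along heater y, so the selector is at 90°, with its index dot moved to (137,120). The cover knob at (635,48) is still open. Now I return the driver.

Call:
carry_out([
  {"translation":[0.959,-0.459,0],"rot":[0,0,0],"fingers":0},
  {"translation":[0.959,-0.459,0],"rot":[0,0,0],"fingers":0},
  {"translation":[0.959,-0.459,0],"rot":[0,0,0],"fingers":0},
  {"translation":[0.959,-0.459,0],"rot":[0,0,0],"fingers":0},
  {"translation":[0.959,-0.459,0],"rot":[0,0,0],"fingers":0},
  {"translation":[0.959,-0.459,0],"rot":[0,0,0],"fingers":0},
  {"translation":[0.959,-0.459,0],"rot":[0,0,0],"fingers":0},
  {"translation":[0.959,-0.459,0],"rot":[0,0,0],"fingers":0},
  {"translation":[0.959,-0.459,0],"rot":[0,0,0],"fingers":0},
  {"translation":[0.959,-0.459,0],"rot":[0,0,0],"fingers":0},
  {"translation":[0.959,-0.459,0],"rot":[0,0,0],"fingers":0},
  {"translation":[0.959,-0.459,0],"rot":[0,0,0],"fingers":0},
])

```text
t: 25.72
position: [474.0, 294.5, 276.8]
orientation: [0.797, 0.605, -0.0, -0.0]
contact_force: [-0.0, 0.5, -1.1]
grip_width: 25.3
```

Call:
carry_out([
  {"translation":[0.959,-0.459,0],"rot":[0,0,0],"fingers":0},
  {"translation":[0,0,0],"rot":[0,0,-1],"fingers":0},
  {"translation":[0,0,0],"rot":[0,0,-1],"fingers":0},
  {"translation":[0,0,0],"rot":[0,0,-1],"fingers":0},
  {"translation":[0,0,0],"rot":[0,0,-1],"fingers":0},
  {"translation":[0,0,0],"rot":[0,0,-1],"fingers":0},
  {"translation":[0,0,0],"rot":[0,0,-1],"fingers":0},
  {"translation":[0,0,0],"rot":[0,0,-1],"fingers":0},
  {"translation":[0,0,0],"rot":[0,0,-1],"fingers":0},
  {"translation":[0,0,0],"rot":[0,0,-1],"fingers":0},
])

```text
t: 26.98
position: [468.7, 324.9, 276.8]
orientation: [0.434, 0.901, -0.0, -0.0]
contact_force: [0.2, -0.4, -0.8]
grip_width: 25.5
```

Call:
carry_out([
  {"translation":[0,0,0],"rot":[0,0,-1],"fingers":0},
  {"translation":[0,0,0],"rot":[0,0,-1],"fingers":0},
  {"translation":[0,0,0],"rot":[0,0,-1],"fingers":0},
  {"translation":[0,0,0],"rot":[0,0,-1],"fingers":0},
  {"translation":[0,0,0],"rot":[0,0,-0.85],"fingers":0},
  {"translation":[0,0,0],"rot":[0,0,0],"fingers":0},
])

```text
t: 27.72
position: [468.9, 324.8, 276.8]
orientation: [0.196, 0.981, 0.0, -0.001]
contact_force: [-0.3, -0.2, -1.8]
grip_width: 25.4
```

```bash
python3 - <<'E'
from h import *
s=sense();Rt=rot(s["orientation"]);print(s["t"],s["position"],Rt.round(3),((np.array([470.1,321.4,275])-s["position"])@Rt).round(2))
c,_=snap("wrist","w8"); print(proj(c,[[470,320.5,95],s["position"]+Rt@[0,0,116]],s))
E
```

```text
27.725 [468.86791866 324.75402401 276.79201642] [[-0.923  0.384 -0.001]
 [ 0.384  0.923  0.   ]
 [ 0.001 -0.    -1.   ]] [-2.43 -2.62  1.79]
[[318.33527739 178.440819  ]
 [321.37594663 190.56218772]]
```

Call:
carry_out([
  {"translation":[-0.08,-0.087,0],"rot":[0,0,0],"fingers":0},
  {"translation":[0,0,0.7],"rot":[0,0,0],"fingers":0},
  {"translation":[0,0,0.7],"rot":[0,0,0],"fingers":0},
  {"translation":[0,0,0.4],"rot":[0,0,0],"fingers":0},
  {"translation":[0,0,0.3],"rot":[0,0,0],"fingers":0},
  {"translation":[0,0,0.3],"rot":[0,0,0],"fingers":0},
  {"translation":[0,0,0],"rot":[0,0,0],"fingers":0},
])

```text
t: 28.65
position: [470.3, 321.0, 204.7]
orientation: [0.196, 0.981, -0.0, -0.0]
contact_force: [0.6, -0.9, -2.2]
grip_width: 25.1
```

Call:
carry_out([
  {"translation":[0,0,0.6],"rot":[0,0,0],"fingers":0},
  {"translation":[0,0,0.6],"rot":[0,0,0],"fingers":0},
  {"translation":[0,0,0.6],"rot":[0,0,0],"fingers":0},
  {"translation":[0,0,0.4],"rot":[0,0,0],"fingers":0},
  {"translation":[0,0,0.25],"rot":[0,0,0],"fingers":0},
  {"translation":[0,0,0.1],"rot":[0,0,0],"fingers":0},
  {"translation":[0,0,0],"rot":[0,0,0],"fingers":0},
])

```text
t: 29.52
position: [470.5, 321.5, 128.9]
orientation: [0.196, 0.981, 0.0, 0.0]
contact_force: [-0.1, 0.5, -1.3]
grip_width: 25.5
```

Call:
carry_out([
  {"translation":[0,0,0.08],"rot":[0,0,0],"fingers":0},
  {"translation":[0,0,0.08],"rot":[0,0,0],"fingers":0},
  {"translation":[0,0,0],"rot":[0,0,0],"fingers":0},
])

```text
t: 29.9
position: [470.7, 321.6, 125.1]
orientation: [0.196, 0.981, 0.0, 0.001]
contact_force: [-1.5, -1.6, 5.1]
grip_width: 25.0
```

Call:
carry_out([
  {"translation":[0,0,0],"rot":[0,0,0],"fingers":0.36},
  {"translation":[0,0,0],"rot":[0,0,0],"fingers":0.5},
  {"translation":[0,0,0],"rot":[0,0,0],"fingers":0.7},
  {"translation":[0,0,0],"rot":[0,0,0],"fingers":0.8},
  {"translation":[0,0,0],"rot":[0,0,0],"fingers":0.8},
  {"translation":[0,0,-0.5],"rot":[0,0,0],"fingers":0.8},
  {"translation":[0,0,-1],"rot":[0,0,0],"fingers":0.8},
  {"translation":[0,0,-1],"rot":[0,0,0],"fingers":0.8},
  {"translation":[0,0,-1],"rot":[0,0,0],"fingers":0.8},
  {"translation":[0,0,-1],"rot":[0,0,0],"fingers":0.8},
  {"translation":[0,0,0],"rot":[0,0,0],"fingers":0.8},
])

```text
t: 31.28
position: [471.1, 323.1, 262.7]
orientation: [0.195, 0.981, 0.003, 0.002]
contact_force: [0.9, 0.1, -0.7]
grip_width: 68.6
```

```bash
python3 - <<'E'
from h import *
c,s=snap("wrist","w9"); d=camera("scene"); print(s["t"],s["position"],s["contact_force"],s["grip_width"])
i=np.zeros((600,800,3),np.uint8)
i[:,:400]=cv2.convertScaleAbs(cv2.resize(c["pixels"][60:360,220:420],(400,600)),alpha=1.6)
i[:,400:]=cv2.convertScaleAbs(cv2.resize(d["pixels"][90:315,270:470][:, :200],(400,600)),alpha=1.6);cv2.imwrite("pics/w9b.png",i)
E
```

```text
31.275 [471.12287803 323.14097705 262.65020655] [ 0.87944409  0.06299199 -0.68683605] 68.62907640446772
```

View pics/w9b.png

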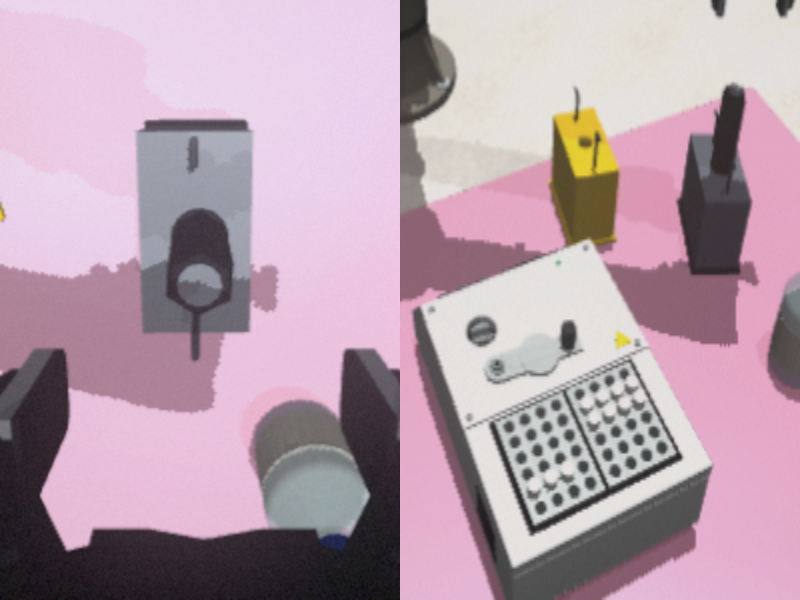

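The driver stands upright in the grey stand (left half, cap at (200,288)), and in the scene half the cover is open and the selector slot is turned. The robot is clear of everything, so I hand in.

```bash
python3 -c "
from plant import *
print(hand_in())"
```

```text
the job is handed in; nothing more can be done
None
```

The over-temperature limit is changed and the job is handed in, at about 31 s of robot time. No verdict was reported.

- **Cover:** I swung it about the pivot until it pressed on its stop, where the force rose from about 1.5 N to 8 N. The last pictures show it still open.
- **Selector:** I turned it clockwise with the screwdriver until the torque reached 0.31 N·m, against 0.04 N·m of friction. A rectified close view afterwards showed the slot lying straight across the heater, a quarter turn from its original direction.
- **Screwdriver:** It is back in the grey stand. It seated at the same height it was picked from, and the last view shows it upright.
- **Bystanders:** I kept clear of the tip box, tube rack and bottle and felt no unexpected contact force. I did not re-measure their positions.

No check failed. My position estimates for the port and the screwdriver differed by 1–3 mm between views. The blade entered the slot and the hole without side force.

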